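Mount the webcam and extend its telescoping mast

ROBOT

A 6-joint arm with a two-finger parallel gripper is mounted at the origin on a cart in front of the work surface, level with it; the furniture and walls round the work are solid. World frame = base frame: x ahead of the robot, y to its left, z up, the work surface at z = 0. Lengths are in m, angles in rad, forces in N, time in s.
With the tool pointing down it reaches from about 0.275 to 0.775 m from the base axis. Payload 14.6 kg.
Tool frame: the origin (TCP) lies at the very end of the fingers, on their centre line; the grasp point (between the pads) lies 19 mm behind it; z points along the fingers, y is the line along which they close (so a half turn about z gives the same grasp; the last joint's range is limited). The gripper opens to 85 mm and grips with 20 to 120 N. Pads are 22 mm wide; open, the fingers measure 114 mm over their backs; the gripper's body (76 mm by 85 mm) begins 54 mm behind the grasp point. The pads swing forward as they close: fully open they stand 13 mm farther back than shut.
Start: joints at [1.147, 0.263, -0.048, 1.259, 0, 1.415], TCP at [0.139, 0.506, 0.231] pointing down, gripper open.
Joint ranges: [-2.65, 2.65], [-0.89, 1.7], [-1.18, 1.37], [-2.13, 2.11], [-1.35, 1.29], [-3.14, 3.14]. Speed limits (rad/s): [1.89, 1.89, 2.57, 2.79, 3.14, 3.14].

INTERFACE

Orientations are given as a unit quaternion [x, y, z, w].
In Python, from rig import * gives the robot as it stands.
- The arm moves only by the shell command python3 -m crank 'ROWS' [FORCE]. ROWS is a JSON object of lists of equal length, an entry for each row: "travel": the shift along the tool's x, y, z in mm, a list of three; "turn": the turn, a rotation vector about the tool's x, y, z in degrees, a list of three; "gripper": the closure, from -1 (fully open) to 1 (shut). A call has 1 to 12 rows; each row shifts and turns the commanded pose from where the row before left it, along the tool's axes as they then stand; what a row does not reach is not made up. A row lasts 1/10 s, in which the tool goes at most 50 mm and 8.59 degrees, less where a joint would pass 70% of its speed; a pose out of reach is approached as far as the arm can. A call is refused whole if a number of a shift passes 50 or a number of a turn 8.59, either way. A call with a gripper value outside its range is refused whole. The fingers move at their own pace and stop on an object; FORCE is the grip in N (left out, the last holds). Time passes only in rows, so rows that do not move let the fingers close. It gives the time, the measured TCP pose, the force, the opening and the grip force at its end, in the units of the state.
- sense(): the state, without advancing time (a new reading comes with each control period).
- snapshot(name): name is "scene" or "top"; returns (picture, depth): 480x640x3 uint8, red, green, blue; 480x640 float32, m along the optical axis (not along the pixel's ray), 0 where there is no reading.
- camera_info(name): a dict with "K" (3x3 intrinsics, pixels), "dist_coeffs" ([k1, k2, p1, p2, k3] as OpenCV has them; the pictures are not rectified), "R" (3x3) and "t" (3): a world point X has camera coordinates R X + t. Camera axes: x right, y down, z forward; pixel columns grow to the right and rows downward; lengths in m; the calibration is good to about 2 mm. A picture is of the moment at which its call begins. camera_info takes no time and is no camera call.
- close_job(): hands the job in; it is judged then, once.
Trained networks look in the newest picture that a camera, given by its name, has taken for a name from the list of things; names that differ only in an ending like _2 or _b are one class to them, and where a whole thing is asked for, a point or a joint stands for the part that bears it (a point fixed in the world has none). Each returns a list of dicts, best first, with "p" (0 to 1); they miss things now and then, are a little off and sometimes report something else, mostly with a low value. They report only what shows in the picture. A call takes as long as a camera call. They do not tell look-alikes from the thing itself.
- search_frame(camera, thing): "box" ([left, top, right, bottom] in pixels, round what is visible of it).
- regions_of(camera, thing): "mask" (480x640 bool, what is visible of it) and "box" ([left, top, right, bottom] in pixels, round what is visible of it).
The state is a dict: "t": time; "joint_pos": joint angles; "qvel": joint speeds; "tau": joint torques, N m; "tool_pos": TCP position; "eef_rot": TCP orientation; "contact_force": force on the tool from outside, world axes, zero at the start; "ft_torque": the same for the moment, N m; "width": opening from 0.0 (shut) to 1.0 (fully open); "finger_force": force on a finger pad.
Only numpy, scipy, OpenCV 4.12 (cv2) and the standard library are available. Lean on these libraries where they do the work, as an engineer would, in place of code of your own. Each camera call takes 0.05 s, during which the arm holds its last target. There are 200 camera calls.

TASK

Set up the desk camera: pick up the webcam and lower its holed plate over the two pins of the mast's side deck until it rests flush, lens facing the same way as the release button, and let go of it. Then grip the mast's handle so that its release button is squeezed in, pull the mast straight up past its first stop to the second stop (fully extended), and finish while holding it there with the button still squeezed, the webcam still seated. Leave the other things on the desk where they are.

Things in the scene. Friction and masses are not known exactly. Their poses are not given: they have to be found in the camera images.
- webcam: loose webcam, 160 g: metal plate 42x74x6 mm (x,y,z), two 10 mm through holes at x=0, y=-25 and +25 mm; on a neck over its middle the black camera block, 30x30 mm in plan, 15 to 49 mm above the plate's underside: grip it across x (front and back), 32 mm up, clear of the holes. Origin: centre of the plate's underside; z up; the lens looks along -x, at the start roughly towards the robot
- lens (a point): front of the webcam's round lens, on the middle of the block's front (-x) face, 32 mm above the plate's underside
- stand: fixed stand of the mast, screwed to the desk: dark steel base 100x100x12 mm, square 30 mm aluminium tube up to 130 mm with lock windows in its front. Origin: centre of the base's underside, on the tube axis; z up, -x front (button side, roughly towards the robot); the side arm with the deck reaches out to +y (left)
- deck (a point): centre of the flat top of the side deck (44x78 mm in x,y), 115 mm to +y of the mast axis, 144 mm above the desk when the mast is down; rises with the mast; axes as the stand. The plate rests here: its origin on this point, same axes. Two steel pins 6 mm thick, 15 mm tall, tips tapered over the last 5 mm, stand 25 mm to -y and +y of this point
- pin_a (a point): tip of the pin nearer the mast axis (15 mm above the deck)
- pin_b (a point): tip of the pin farther from the mast axis (15 mm above the deck)
- handle (a point): centre of the mast's black upright handle, on the mast axis at button height, 175 mm above the desk when down; axes as the stand. Handle 26 mm (x) by 34 (y), from 31 mm below to 35 above this point. Grey release button on its front (-x) face: 20 mm wide, 30 tall, 5.5 proud. Grip across x from above, one finger on the button, one on the back: 26.5 mm when pressed
- mast (a joint): extension of the mast, straight up, m: 0 down, 0.05 first stop, 0.10 second stop (hard end). With the button out a spring lock holds it at 0, 0.05 or 0.10 (and snaps in there if the button is let go); with the button squeezed it runs freely and must be held up: lifting mast and webcam takes about 7 N with friction
- release (a joint): travel of the release button, m: 0 out (locked), 0.005 fully in; the lock is free from 0.0035. The spring takes 4 N at the start and 8 N fully in.
- card_box: small carton of cards 97 x 61 x 34 mm, bystander
- tape_roll: roll of brown tape 92 mm across, 48 mm tall, lying flat, bystander
- mouse: grey computer mouse 112 x 56 x 35 mm, bystander
- remote: dark slim remote control 173 x 45 x 19 mm, bystander
- pen_pot: dark round pen pot with pens, 80 mm across, 147 mm tall, bystander
- power_bank: flat dark battery pack 68 x 137 x 22 mm, bystander
Not all that is in view belongs to the job. What is shaped like the webcam but blue or pink is not meant.

How it is judged:
By the outcome, as a careful person would: the job done as asked, in the order asked, and still so for the second after the job is handed in, while the arm keeps its last pose, push and grip.
It also fails if it takes over 61 s, if anything falls off the work surface, if the arm or the gripper's body presses on something with over 40 N, if the wrist force passes 120 N, or if a joint passes its speed limit or range.

## Working session

There is one attempt and no reset: what is moved stays moved. The work goes in short steps, Python scripts to look and compute and a shell command to move; the robot and the scene stay as the last step left them, time stands still between calls to the robot, and variables do not carry over. Pictures are saved under pics/ and viewed, at most 10 in all, crops included, and the job is handed in when it is done.

```bash
mkdir -p pics; ls; python3 - <<'E'
from rig import *
import cv2,numpy as np
s=sense();print(s)
ims=[]
for c in("scene","top"):
    p,d=snapshot(c);np.savez(f"{c}0.npz",p=p,d=d);ims.append(p)
    i=camera_info(c);print(c,i)
    cv2.imwrite(f"pics/{c}0.png",p[:,:,::-1])
    for n in("webcam","stand","handle","deck","pin_a","lens"):
        print(c,n,[(np.round(x["box"]),round(x["p"],2)) for x in search_frame(c,n)])
E
```

```text
pics
{'t': 0.0, 'joint_pos': array([ 1.14669723e+00,  2.63568207e-01, -4.89516157e-02,  1.25941967e+00,
       -1.38488020e-05,  1.41555061e+00]), 'qvel': array([-0.0002949 , -0.00031373,  0.000569  ,  0.00089069,  0.0003973 ,
       -0.00132642]), 'tau': array([-1.02316266e-03, -6.37628388e+01,  3.84579742e+01,  1.34424004e-02,
       -2.04445819e-04, -1.11420923e-05]), 'tool_pos': array([0.13931527, 0.50587953, 0.23079625]), 'eef_rot': array([ 1.34022169e-01,  9.90978169e-01, -5.49745950e-04, -1.56629679e-04]), 'contact_force': array([-0.39940305,  0.03282367, -0.46676617]), 'ft_torque': array([-0.01698019,  0.06320805,  0.02220641]), 'finger_force': 0.0, 'width': 0.9982545544988127}
scene {'K': array([[433.83688151,   0.        , 318.69263924],
       [  0.        , 433.83688151, 235.42104023],
       [  0.        ,   0.        ,   1.        ]]), 'dist_coeffs': array([-0.10548278,  0.        ,  0.        ,  0.        ,  0.        ]), 'R': array([[ 0.6962684 , -0.71777307, -0.00348304],
       [-0.3778071 , -0.36235335, -0.85203394],
       [ 0.61030493,  0.59456023, -0.52347496]])
[... 1138 characters left out ...]
      [ 0.32685279,  0.14680497, -0.93360353]]), 't': array([-0.09662693,  0.46643003,  1.56336341])}
top webcam [(array([269., 213., 300., 234.]), 0.84), (array([308., 231., 331., 255.]), 0.77), (array([233., 251., 262., 278.]), 0.62), (array([206., 291., 227., 316.]), 0.62), (array([200., 147., 223., 165.]), 0.58)]
top stand [(array([367., 223., 436., 288.]), 0.91)]
top handle [(array([366., 221., 431., 261.]), 0.56)]
top deck [(array([366., 223., 429., 258.]), 0.78)]
top pin_a [(array([366., 222., 433., 263.]), 0.62)]
top lens [(array([235., 253., 265., 276.]), 0.77), (array([270., 215., 298., 236.]), 0.76), (array([207., 289., 228., 314.]), 0.75), (array([309., 226., 329., 254.]), 0.55)]
```

View pics/scene0.png

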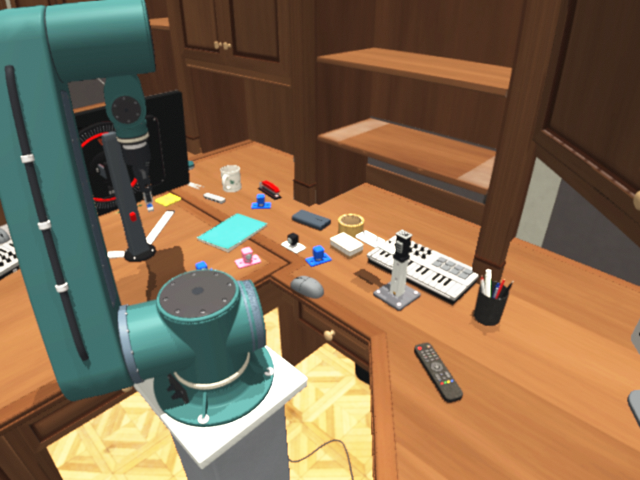

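View pics/top0.png

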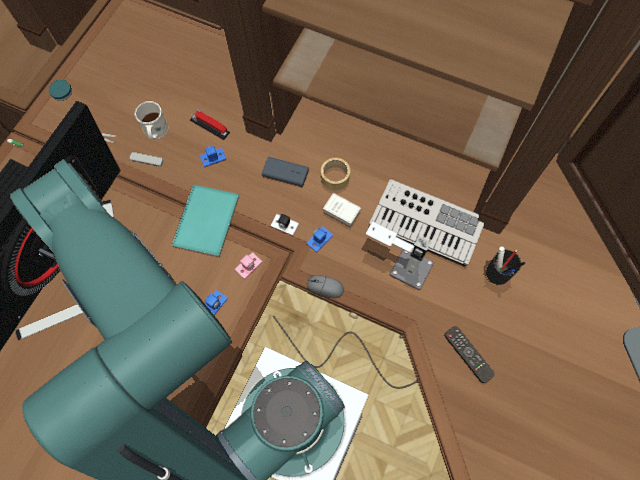

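The scene view shows the mast at (400,265), with the white deck to its left at about (372,240). Five things are shaped like the webcam:

| Candidate | Top-view pixels | Scene pixels |
|---|---|---|
| Silver and black | (285,223) | (293,242) |
| Blue | (320,238) | – |
| Blue | (212,156) | – |
| Blue | (215,302) | – |
| Pink | (249,264) | – |

Only the silver and black one fits, because it has a metal plate and a black block. I'll check this in one enlarged crop and measure it at the same time.

```bash
cat > h.py <<'E'
import numpy as np,cv2
from rig import *
def cloud(c,d,box):
    i=camera_info(c);l,t,r,b=[int(v) for v in box]
    v,u=np.mgrid[t:b,l:r];z=d[t:b,l:r]
    n=cv2.undistortPoints(np.stack([u,v],-1).reshape(-1,1,2).astype(float),i["K"],i["dist_coeffs"])[:,0]
    X=np.c_[n,np.ones(len(n))]*z.reshape(-1,1)
    return ((X-i["t"])@i["R"]).reshape(b-t,r-l,3)
def proj(c,P):
    i=camera_info(c);return cv2.projectPoints(np.float64(P).reshape(-1,1,3),cv2.Rodrigues(i["R"])[0],i["t"],i["K"],i["dist_coeffs"])[0][:,0]
def rect(P): # min area rect xy
    (c,s,a)=cv2.minAreaRect(P[:,:2].astype(np.float32)*1000);return np.round(c,1),np.round(s,1),round(a,1)
E
python3 - <<'E'
from h import *
T=np.load("top0.npz");S=np.load("scene0.npz")
up=lambda p,b,k:cv2.resize(p[b[1]:b[3],b[0]:b[2],::-1],None,fx=k,fy=k,interpolation=cv2.INTER_CUBIC)
a=up(T["p"],(265,205,315,245),8);b=up(T["p"],(360,215,440,295),5)[:400]
c=up(S["p"],(275,225,325,255),8);e=up(S["p"],(350,225,430,310),4)
W=np.zeros((600,800,3),np.uint8)
W[:320,:400]=a;W[:400,400:]=b[:400,:400]
W[330:570,:400]=c
W[400:600,400:720]=e[:200]
cv2.imwrite("pics/crop1.png",W)
for n,N,bw,bs in(("top",T,(265,205,315,245),(360,215,440,295)),("scene",S,(275,225,325,260),(350,225,430,310))):
    C=cloud(n,N["d"],bw);p=N["p"][bw[1]:bw[3],bw[0]:bw[2]].astype(int)
    z=C[...,2]
    blk=(z>.022)&(p.max(-1)<90);pl=(p.min(-1)>120)&(z<.02)
    print(n,"block",blk.sum(),C[blk].mean(0),np.percentile(z[blk],[5,50,95]),rect(C[blk]))
    print("plate",pl.sum(),C[pl].mean(0),np.percentile(z[pl],[5,50,95]),rect(C[pl]))
    C=cloud(n,N["d"],bs);p=N["p"][bs[1]:bs[3],bs[0]:bs[2]].astype(int);z=C[...,2]
    h=(z>.195)&(z<.23);print("handle",h.sum(),C[h].mean(0),rect(C[h]),z.max())
    h=(z>.137)&(z<.15)&(p.min(-1)>120);print("deck+arm",h.sum(),C[h].mean(0),np.median(z[h]),rect(C[h]))
    h=(z>.008)&(z<.02);print("base",h.sum(),C[h].mean(0),rect(C[h]))
E
```

```text
top block 104 [0.48393148 0.25319585 0.10602669] [0.03053271 0.04697263 0.05457363] (array([247.5,  41.8]), array([729.9,  96.5]), 36.4)
plate 233 [0.50685683 0.26705858 0.00488044] [-0.00248554  0.00542759  0.01151035] (array([510.2, 247.9]), array([ 49.4, 135.5]), 2.7)
handle 153 [ 0.53624893 -0.13194681  0.20844765] (array([ 536.8, -132.2]), array([35.3, 30.2]), 86.0) 1.6269291257959162
deck+arm 519 [ 0.54387419 -0.03673192  0.14376362] 0.14370325128352876 (array([544.4, -46.3]), array([135.6,  44.6]), 87.2)
base 814 [ 0.53841131 -0.12783949  0.01295286] (array([563.4, -88.7]), array([246.9, 225.8]), 21.1)
scene block 73 [0.49098069 0.25131815 0.04940099] [0.02329618 0.04158315 0.04907274] (array([ 103.1, -192.4]), array([1243.3,   29.9]), 49.0)
plate 205 [0.51064811 0.25522766 0.00244747] [-0.00292127  0.00266484  0.00741431] (array([531.4, 248.1]), array([ 95.4, 149.6]), 1.3)
handle 142 [ 0.53320712 -0.13577821  0.20493237] (array([ 536.3, -134.2]), array([36.8, 30.5]), 80.1) 0.8019867816675078
deck+arm 339 [ 0.54010152 -0.04044927  0.14176161] 0.14174890210741534 (array([537.9, -64.8]), array([172. ,  49.9]), 82.9)
base 731 [ 0.55544819 -0.10491505  0.01188721] (array([599.8,  -5.2]), array([400.5, 147.1]), 70.4)
```

View pics/crop1.png

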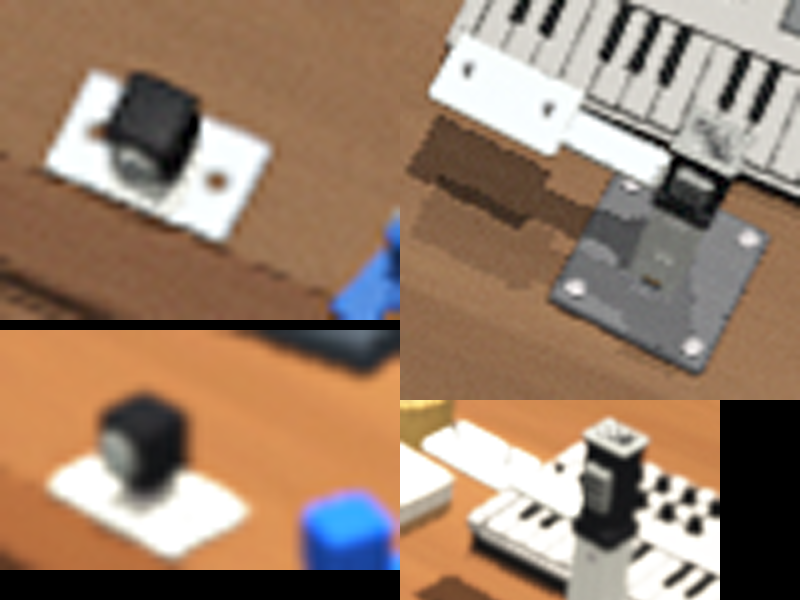

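The crop confirms it: the silver-plated unit with the black block is the webcam. In the top view its holes are at about (277,221) and (292,227), and the lens faces the robot. The mast deck has corners at about (372,222), (366,234), (391,246) and (397,233), and the handle is at (418,250). Next I'll fit both poses from the corners.

```bash
python3 - <<'E'
from h import *
from scipy.optimize import least_squares
def T(p,off,k,o=(0,0)): return [(np.array(q)-o+.5)/k-.5+off for q in p]
def fit(obs,x0):
    # obs: list (cam, localpts Nx3, pix)
    def P(x,L):
        c,s=np.cos(x[2]),np.sin(x[2]);L=np.array(L);return np.c_[x[0]+c*L[:,0]-s*L[:,1],x[1]+s*L[:,0]+c*L[:,1],L[:,2]]
    f=lambda x:np.concatenate([(proj(c,P(x,L))-np.array(p)).ravel() for c,L,p in obs])
    r=least_squares(f,x0,loss="soft_l1",x_scale=[.01,.01,.1]);return r.x,r.fun.reshape(-1,2).round(1).tolist()
x0=[.51,.255,-.1]
wt=("top",[(.021,.037,.006),(.021,-.037,.006),(-.021,-.037,.006),(-.021,.037,.006),(0,.025,.006),(0,-.025,.006)],
 T([(93,70),(270,150),(222,240),(45,165),(95,132),(217,181)],(265,205),8))
ws=("scene",[(-.021,.037,.006),(-.021,-.037,.003),(.021,-.037,.006)],T([(45,485),(175,555),(250,510)],(275,225),8,(0,330)))
for o in([wt],[ws],[wt,ws]): print("webcam",fit(o,x0))
y=.115
db=("top",[(.05,-.05,.012),(-.05,-.05,.012),(-.05,.05,.012)],T([(768,235),(702,371),(550,298)],(360,215),5,(400,0)))
dd=("top",[(.022,y+.039,.144),(-.022,y+.039,.144),(-.022,y-.039,.144),(.022,y-.039,.144)],T([(460,33),(430,93),(555,153),(585,88)],(360,215),5,(400,0)))
for o in([db],[dd],[db,dd]): x,r=fit(o,[.535,-.133,-.05]);print("stand",x,r)
for z in(.144,.159): print(proj("top",[[x[0]-np.sin(x[2])*q,x[1]+np.cos(x[2])*q,z] for q in(.14,.09)]))
E
```

```text
webcam (array([ 5.09103908e-01,  2.73147346e-01, -1.26015339e-04]), [[0.2, 0.5], [-0.2, -0.3], [-0.2, -0.0], [0.1, -0.0], [0.4, -0.1], [-0.1, 0.0]])
webcam (array([0.50507173, 0.27020494, 0.04968646]), [[0.6, 0.2], [0.1, 0.1], [-0.7, -0.2]])
webcam (array([0.50867795, 0.27278049, 0.0080353 ]), [[0.1, 0.7], [-0.2, -0.3], [-0.1, 0.1], [0.1, 0.3], [0.4, 0.1], [-0.1, 0.1], [1.0, -0.8], [-0.2, -0.5], [-0.6, -0.7]])
stand [ 0.53829762 -0.13218102 -0.05472493] [[0.7, -0.8], [-0.0, 0.6], [-0.6, 0.0]]
stand [ 0.54380201 -0.13297271 -0.03325092] [[0.1, -0.6], [-0.6, 0.4], [0.0, 0.1], [0.5, -0.1]]
stand [ 0.53956733 -0.13266783 -0.064178  ] [[1.1, -0.9], [0.1, 0.4], [-0.4, -0.5], [0.3, -0.6], [-0.8, 0.2], [-0.5, 0.6], [0.4, 0.6]]
[[372.86955411 229.14149821]
 [389.00699961 237.02748346]]
[[373.27895206 227.02630447]
 [389.56106917 234.97061695]]
```

The webcam is at about (0.508, 0.272) with yaw near 0. The stand is at about (0.540, -0.133) with yaw near -0.05, which puts the deck at about (0.545, -0.018). The heights agree with the depth data. Now turning the tool and moving above the webcam.

```bash
python3 -m crank '{"travel":[[0,0,0],[0,0,0],[0,0,0],[0,0,0],[0,0,0],[0,0,0],[0,0,0],[0,0,0],[0,0,0]],"turn":[[0,0,8.3],[0,0,8.3],[0,0,8.3],[0,0,8.3],[0,0,8.3],[0,0,8.3],[0,0,8.3],[0,0,8.3],[0,0,8]],"gripper":[-1,-1,-1,-1,-1,-1,-1,-1,-1]}' 30
python3 -m crank '{"travel":[[-26,41,0],[-26,41,0],[-26,41,0],[-26,41,0],[-26,41,0],[-26,41,0],[-26,41,0],[-26,41,0],[-26,41,0],[0,0,0],[0,0,0]],"turn":[[0,0,0],[0,0,0],[0,0,0],[0,0,0],[0,0,0],[0,0,0],[0,0,0],[0,0,0],[0,0,0],[0,0,0],[0,0,0]],"gripper":[-1,-1,-1,-1,-1,-1,-1,-1,-1,-1,-1]}'
```

```text
t: 1.6
tool_pos: [0.1394, 0.5061, 0.2313]
eef_rot: [0.708, 0.706, -0.0, 0.0]
contact_force: [-0.7, -0.6, 0.1]
width: 1.0
finger_force: 0.0
t: 2.7
tool_pos: [0.5098, 0.2728, 0.2308]
eef_rot: [0.707, 0.708, -0.0, -0.0]
contact_force: [0.6, 0.4, 0.5]
width: 0.999
finger_force: 0.0
```

```bash
python3 -m crank '{"travel":[[0,-1,40],[0,0,40],[0,0,40],[0,0,40],[0,0,30],[0,0,17],[0,0,10],[0,0,0],[0,0,0]],"turn":[[0,0,0],[0,0,0],[0,0,0],[0,0,0],[0,0,0],[0,0,0],[0,0,0],[0,0,0],[0,0,0]],"gripper":[-1,-1,-1,-1,-1,-1,-1,-1,-1]}' && python3 - <<'E'
from h import *
p,d=snapshot("scene");q,e=snapshot("top")
W=np.hstack([cv2.resize(p[190:280,250:350],(400,360),interpolation=cv2.INTER_CUBIC),cv2.resize(q[180:270,240:340],(400,360),interpolation=cv2.INTER_CUBIC)])
cv2.imwrite("pics/g1.png",W[:,:,::-1])
E
```

```text
t: 3.6
tool_pos: [0.5084, 0.274, 0.0152]
eef_rot: [0.706, 0.709, 0.001, 0.0]
contact_force: [-0.4, 0.3, 0.1]
width: 1.0
finger_force: 0.0
```

View pics/g1.png

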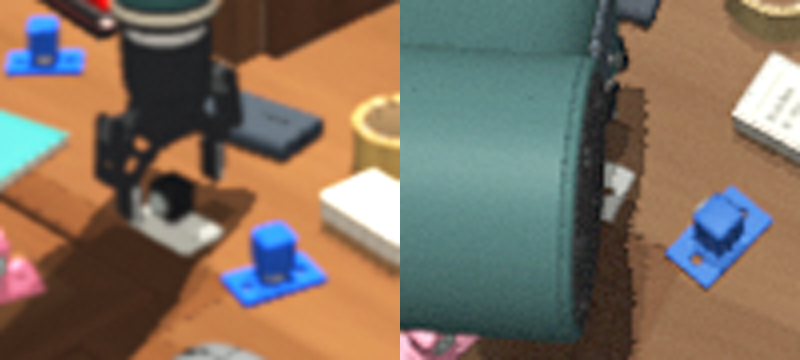

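The fingers straddle the black block front and back: the fingertips are at crop (130,205) and (212,165) and the block is at (172,197). Closing.

```bash
python3 -m crank '{"travel":[[0,0,0],[0,0,0],[0,0,0],[0,0,0],[0,0,0],[0,0,0],[0,0,0],[0,0,0],[0,0,0],[0,0,0]],"turn":[[0,0,0],[0,0,0],[0,0,0],[0,0,0],[0,0,0],[0,0,0],[0,0,0],[0,0,0],[0,0,0],[0,0,0]],"gripper":[1,1,1,1,1,1,1,1,1,1]}' 40
```

```text
t: 4.7
tool_pos: [0.5084, 0.2734, 0.0145]
eef_rot: [0.706, 0.708, 0.0, 0.0]
contact_force: [-0.4, -0.6, 5.7]
width: 0.348
finger_force: 40.5
```

```bash
python3 -m crank '{"travel":[[0,0,-10],[0,0,-25],[0,0,-35],[0,0,-35],[0,0,-35],[0,0,-35],[0,0,-30],[0,0,-5],[0,0,0]],"turn":[[0,0,0],[0,0,0],[0,0,0],[0,0,0],[0,0,0],[0,0,0],[0,0,0],[0,0,0],[0,0,0]],"gripper":[1,1,1,1,1,1,1,1,1]}' && python3 -m crank '{"travel":[[-20,3,0],[-35,4,0],[-40,5,0],[-40,5,0],[-40,5,0],[-40,5,0],[-40,5,0],[-25,3,0],[-12,2,0],[0,0,0],[0,0,0],[0,0,0]],"turn":[[0,0,0],[0,0,0],[0,0,0],[0,0,0],[0,0,0],[0,0,0],[0,0,0],[0,0,0],[0,0,0],[0,0,2.6],[0,0,0],[0,0,0]],"gripper":[1,1,1,1,1,1,1,1,1,1,1,1]}' && python3 - <<'E'
from h import *
p,d=snapshot("scene");q,e=snapshot("top")
np.savez("a.npz",p=p,d=d,q=q,e=e)
W=np.hstack([cv2.resize(p[190:290,330:420],(405,450),interpolation=cv2.INTER_CUBIC),cv2.resize(q[195:295,355:440],(383,450),interpolation=cv2.INTER_CUBIC)])
cv2.imwrite("pics/a1.png",W[:,:,::-1]);print(sense()["tool_pos"])
E
```

```text
t: 5.6
tool_pos: [0.5084, 0.2735, 0.2249]
eef_rot: [0.706, 0.708, 0.001, 0.0]
contact_force: [0.6, 0.2, -2.0]
width: 0.344
finger_force: 40.0
t: 6.8
tool_pos: [0.5459, -0.0178, 0.2236]
eef_rot: [0.721, 0.693, -0.0, -0.001]
contact_force: [0.9, 0.1, -2.1]
width: 0.35
finger_force: 40.0
[ 0.54605904 -0.01780695  0.22397646]
```

View pics/a1.png

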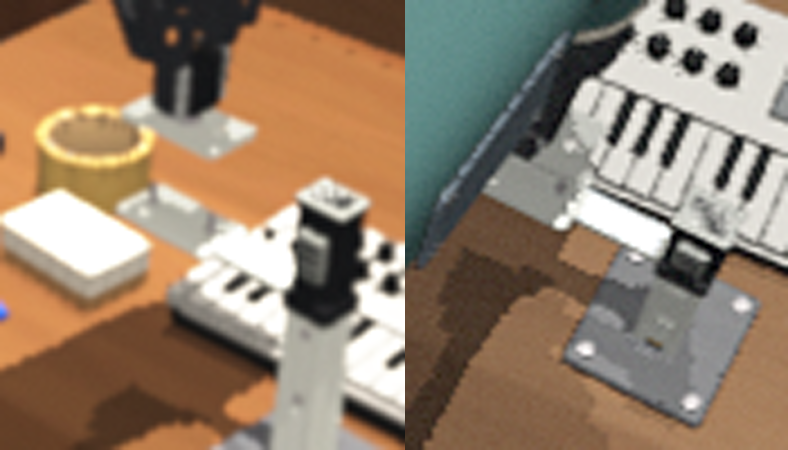

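The held webcam is above the deck with the lens towards the robot. In the scene view the plate is at about (371,220) and the deck at about (370,239). I'll measure the offset between them in one zoom.

```bash
python3 - <<'E'
from h import *
a=np.load("a.npz")["p"]
b=(353,208,393,250);W=cv2.resize(a[b[1]:b[3],b[0]:b[2],::-1],None,fx=14,fy=14,interpolation=cv2.INTER_CUBIC)
def loc(x,y,yaw,L):
    c,s=np.cos(yaw),np.sin(yaw);return [[x+c*u-s*v,y+s*u+c*v,z] for u,v,z in L]
def R(hx,hy,z):return [(-hx,-hy,z),(hx,-hy,z),(hx,hy,z),(-hx,hy,z)]
def dr(P,col):
    q=(proj("scene",P)-b[:2]+.5)*14-.5;cv2.polylines(W,[np.int32(np.round(q))],True,col,1);print(q.round().tolist())
dr(loc(.5460,-.0178,-.04,R(.021,.037,.2155)),(0,0,255))
dr(loc(.545,-.018,-.045,R(.022,.039,.144)),(0,255,0))
cv2.imwrite("pics/a2.png",W)
E
```

```text
[[339.0, 214.0], [475.0, 141.0], [193.0, 14.0], [56.0, 82.0]]
[[316.0, 533.0], [456.0, 452.0], [170.0, 310.0], [29.0, 385.0]]
```

View pics/a2.png

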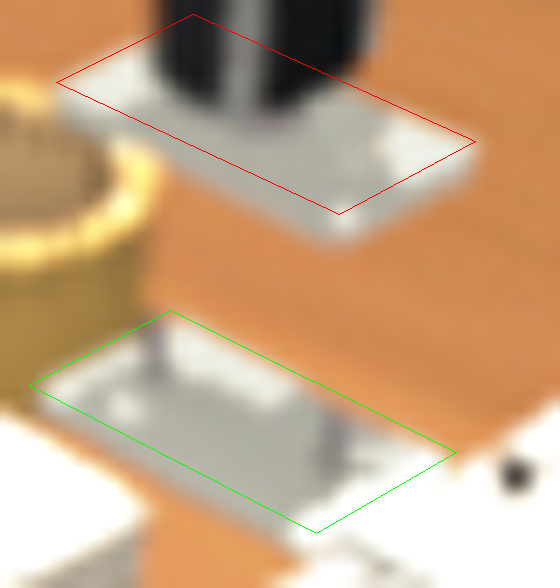

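The red (plate) and green (deck) model outlines both sit within about 1 mm of the picture. The pin bases at crop (155,375) and (330,465) match the predicted (151,374) and (335,466). Lowering gently.

```bash
python3 -m crank '{"travel":[[0.3,-0.7,15],[0,0,15],[0,0,12],[0,0,5],[0,0,2],[0,0,2],[0,0,2],[0,0,0]],"turn":[[0,0,0.3],[0,0,0],[0,0,0],[0,0,0],[0,0,0],[0,0,0],[0,0,0],[0,0,0]],"gripper":[1,1,1,1,1,1,1,1]}'
```

```text
t: 7.7
tool_pos: [0.5457, -0.0181, 0.1714]
eef_rot: [0.724, 0.69, 0.0, 0.0]
contact_force: [-0.9, -0.4, -2.3]
width: 0.344
finger_force: 40.0
```

```bash
python3 -m crank '{"travel":[[0,0,2],[0,0,2],[0,0,2],[0,0,0],[0,0,0]],"turn":[[0,0,0],[0,0,0],[0,0,0],[0,0,0],[0,0,0]],"gripper":[1,1,1,1,1]}'
```

```text
t: 8.2
tool_pos: [0.5456, -0.0181, 0.1653]
eef_rot: [0.724, 0.69, -0.0, -0.0]
contact_force: [0.0, 0.3, -2.5]
width: 0.347
finger_force: 40.0
```

```bash
python3 -m crank '{"travel":[[0,0,2],[0,0,2],[0,0,1],[0,0,1],[0,0,1],[0,0,0],[0,0,0]],"turn":[[0,0,0],[0,0,0],[0,0,0],[0,0,0],[0,0,0],[0,0,0],[0,0,0]],"gripper":[1,1,1,1,1,1,1]}'
```

```text
t: 8.9
tool_pos: [0.5456, -0.0181, 0.1585]
eef_rot: [0.724, 0.69, 0.0, 0.0]
contact_force: [-1.7, -0.3, 3.6]
width: 0.345
finger_force: 40.3
```

It touches the deck at the predicted height. Releasing, then withdrawing straight up.

```bash
python3 -m crank '{"travel":[[0,0,0.5],[0,0,0],[0,0,0],[0,0,0],[0,0,0],[0,0,0],[0,0,0]],"turn":[[0,0,0],[0,0,0],[0,0,0],[0,0,0],[0,0,0],[0,0,0],[0,0,0]],"gripper":[1,-1,-1,-1,-1,-1,-1]}' && python3 -m crank '{"travel":[[0,0,-5],[0,0,-15],[0,0,-30],[0,0,-30],[0,0,-30],[0,0,-10],[0,0,0]],"turn":[[0,0,0],[0,0,0],[0,0,0],[0,0,0],[0,0,0],[0,0,0],[0,0,0]],"gripper":[-1,-1,-1,-1,-1,-1,-1]}'
python3 - <<'E'
from h import *
p,d=snapshot("scene");q,e=snapshot("top");np.savez("b.npz",p=p,d=d,q=q,e=e)
b=(345,205,420,275);W=cv2.resize(p[b[1]:b[3],b[0]:b[2]],None,fx=8,fy=8,interpolation=cv2.INTER_CUBIC)
cv2.imwrite("pics/b1.png",W[:,:,::-1])
C=cloud("scene",d,(330,210,440,290));z=C[...,2]
m=(z>.203)&(z<.22)&(abs(C[...,1]+.133)<.04)&(abs(C[...,0]-.54)<.05);print("handle top",m.sum(),C[m].mean(0),rect(C[m]))
m=(z>.185)&(z<.2)&(abs(C[...,1]+.02)<.05)&(abs(C[...,0]-.54)<.05);print("block top",m.sum(),C[m].mean(0) if m.any() else 0, rect(C[m]))
m=(z>.143)&(z<.156)&(abs(C[...,1]+.02)<.06)&(abs(C[...,0]-.54)<.05);print("plate top",m.sum(),np.percentile(z[m],[5,50,95]))
E
```

```text
t: 9.6
tool_pos: [0.5456, -0.0181, 0.1577]
eef_rot: [0.724, 0.69, -0.0, -0.0]
contact_force: [0.1, 0.7, 0.1]
width: 1.002
finger_force: 0.0
t: 10.3
tool_pos: [0.5461, -0.0182, 0.279]
eef_rot: [0.724, 0.69, 0.001, 0.001]
contact_force: [0.7, 1.0, -0.3]
width: 1.002
finger_force: 0.0
handle top 98 [ 0.53531061 -0.13505502  0.20776486] (array([ 537.1, -134.2]), array([37.8, 29.9]), 83.6)
block top 68 [ 0.54192624 -0.02080888  0.19024544] (array([544.2, -19.7]), array([31. , 30.1]), 6.0)
plate top 204 [0.14383701 0.14809595 0.15179426]
```

View pics/b1.png

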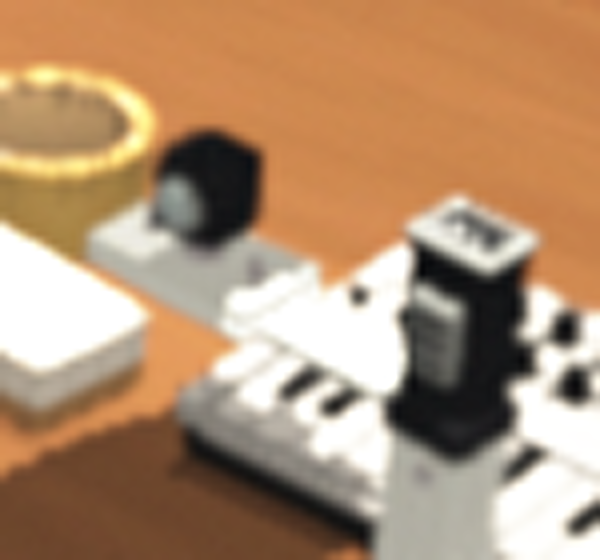

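The webcam is seated flush with the lens facing forward, and the inner pin shows through its hole at crop (260,265). The measured top heights agree (block 0.190, handle 0.208). The handle axis is at about (0.5402, -0.133). Moving over it and descending.

```bash
python3 -m crank '{"travel":[[-20,-0.5,0],[-30,0,0],[-35,0,0],[-25,0,0],[-5,0,0],[0,0,0],[0,0,0]],"turn":[[0,0,0],[0,0,0],[0,0,0],[0,0,0],[0,0,0],[0,0,0],[0,0,0]],"gripper":[-1,-1,-1,-1,-1,-1,-1]}' 50 && python3 -m crank '{"travel":[[0,0,20],[0,0,25],[0,0,25],[0,0,25],[0,0,18],[0,0,10],[0,0,0],[0,0,0]],"turn":[[0,0,0],[0,0,0],[0,0,0],[0,0,0],[0,0,0],[0,0,0],[0,0,0],[0,0,0]],"gripper":[-1,-1,-1,-1,-1,-1,-1,-1]}'
```

```text
t: 11.1
tool_pos: [0.5394, -0.1321, 0.2772]
eef_rot: [0.723, 0.69, -0.0, -0.001]
contact_force: [1.3, 1.1, 0.1]
width: 1.002
finger_force: 0.0
t: 11.9
tool_pos: [0.54, -0.1326, 0.1554]
eef_rot: [0.723, 0.69, 0.0, 0.0]
contact_force: [-0.0, 0.3, 0.7]
width: 1.0
finger_force: 0.0
```

```bash
python3 -m crank '{"travel":[[0,0,0],[0,0,0],[0,0,0],[0,0,0],[0,0,0],[0,0,0],[0,0,0],[0,0,0],[0,0,0],[0,0,0]],"turn":[[0,0,0],[0,0,0],[0,0,0],[0,0,0],[0,0,0],[0,0,0],[0,0,0],[0,0,0],[0,0,0],[0,0,0]],"gripper":[1,1,1,1,1,1,1,1,1,1]}'
```

```text
t: 12.9
tool_pos: [0.5374, -0.1329, 0.1552]
eef_rot: [0.724, 0.69, -0.001, -0.001]
contact_force: [-18.7, 0.2, 14.7]
width: 0.299
finger_force: 50.1
```

The opening of about 26 mm means the button is pressed. I'll remove the side load by shifting the command -3 mm along tool y.

```bash
python3 -m crank '{"travel":[[0,-1.5,0],[0,-1.5,-1],[0,0,0],[0,0,0],[0,0,0]],"turn":[[0,0,0],[0,0,0],[0,0,0],[0,0,0],[0,0,0]],"gripper":[1,1,1,1,1]}' 60
```

```text
t: 13.4
tool_pos: [0.5373, -0.1329, 0.1558]
eef_rot: [0.724, 0.69, 0.0, 0.0]
contact_force: [5.0, 0.6, -2.7]
width: 0.297
finger_force: 60.1
```

```bash
python3 -m crank '{"travel":[[0,0.5,-2],[0,0,-4],[0,0,-4],[0,0,-5],[0,0,-5],[0,0,0]],"turn":[[0,0,0],[0,0,0],[0,0,0],[0,0,0],[0,0,0],[0,0,0]],"gripper":[1,1,1,1,1,1]}'
```

```text
t: 14.0
tool_pos: [0.5373, -0.1329, 0.1766]
eef_rot: [0.724, 0.69, 0.0, 0.0]
contact_force: [2.8, 0.3, -2.8]
width: 0.296
finger_force: 60.5
```

```bash
python3 -m crank '{"travel":[[0,0,-5],[0,0,-8],[0,0,-8],[0,0,-8],[0,0,-8],[0,0,-8],[0,0,-8],[0,0,-8],[0,0,-7],[0,0,-4],[0,0,0]],"turn":[[0,0,0],[0,0,0],[0,0,0],[0,0,0],[0,0,0],[0,0,0],[0,0,0],[0,0,0],[0,0,0],[0,0,0],[0,0,0]],"gripper":[1,1,1,1,1,1,1,1,1,1,1]}'
```

```text
t: 15.1
tool_pos: [0.5373, -0.1329, 0.2482]
eef_rot: [0.724, 0.69, 0.0, 0.0]
contact_force: [4.5, -1.0, -3.1]
width: 0.297
finger_force: 60.5
```

```bash
python3 -m crank '{"travel":[[0,0,-3],[0,0,-2],[0,0,-1],[0,0,-1],[0,0,-1],[0,0,-1],[0,0,0],[0,0,0]],"turn":[[0,0,0],[0,0,0],[0,0,0],[0,0,0],[0,0,0],[0,0,0],[0,0,0],[0,0,0]],"gripper":[1,1,1,1,1,1,1,1]}'
python3 - <<'E'
from h import *
p,d=snapshot("scene");q,e=snapshot("top");np.savez("c.npz",p=p,d=d,q=q,e=e)
b=(340,160,430,270);W=cv2.resize(p[b[1]:b[3],b[0]:b[2]],None,fx=5,fy=5,interpolation=cv2.INTER_CUBIC)
cv2.imwrite("pics/c1.png",W[:,:,::-1])
C=cloud("scene",d,(330,150,440,290));z=C[...,2]
m=(z>.27)&(z<.31)&(abs(C[...,1]+.02)<.018)&(abs(C[...,0]-.54)<.025)
print("block top",m.sum(),np.percentile(z[m],[5,50,95]),rect(C[m]))
E
```

```text
t: 15.9
tool_pos: [0.5372, -0.1329, 0.2554]
eef_rot: [0.724, 0.69, -0.0, -0.001]
contact_force: [8.5, -2.7, -19.1]
width: 0.298
finger_force: 61.8
block top 145 [0.27164202 0.28509724 0.29288663] (array([540.8, -19.3]), array([31.9, 35.8]), 82.1)
```

View pics/c1.png

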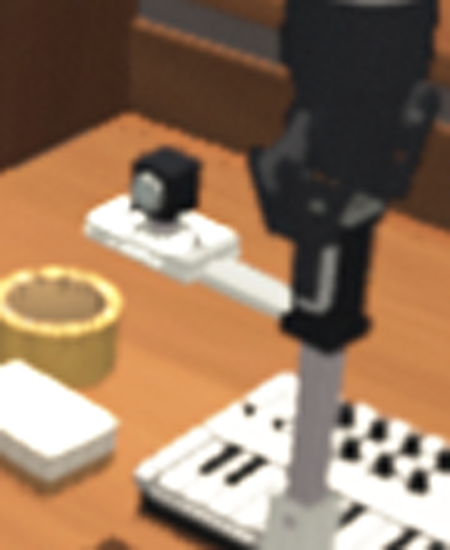

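The mast is at its hard stop: about 100 mm of travel, with the force rising to 19 N. The webcam is still seated on the raised deck, at crop (165,210). A brief stability check, then I'll hand in.

```bash
python3 -m crank '{"travel":[[0,0.3,0.3],[0,0,0],[0,0,0],[0,0,0],[0,0,0],[0,0,0]],"turn":[[0,0,0],[0,0,0],[0,0,0],[0,0,0],[0,0,0],[0,0,0]],"gripper":[1,1,1,1,1,1]}' && python3 -c "
from rig import *
print(close_job())"
```

```text
t: 16.6
tool_pos: [0.5372, -0.1329, 0.2553]
eef_rot: [0.724, 0.69, -0.0, -0.001]
contact_force: [6.6, -2.3, -15.6]
width: 0.295
finger_force: 62.3
the job is handed in; nothing more can be done
None
```

The webcam is seated on the deck pins with its lens facing forward, and the mast is held fully extended at the second stop with the button squeezed; I handed the job in at about 16.6 s, with no verdict shown.

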